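# Push a used coffee capsule through the flap of the capsule bin

### The job

Put the used coffee capsule standing on the deck of the white capsule bin into the bin without squeezing or lifting it: with the gripper open, push the sloping self-closing flap in with one finger and, while that finger keeps it open, push the capsule along the deck and over the edge with the other. Keep the flap open until the capsule lies on the bin's floor, then draw the fingers out so that the flap shuts. Leave the mug and the coffee jar beside the bin as they stand.

Things in the scene. Friction and masses are not known exactly. Their poses are not given: they have to be found in the camera images.
- bin: White fixed hollow worktop bin, 270 mm long (x), 92 mm wide (y). Origin on its underside at worktop level, below the middle of the deck's far edge; +x runs along the deck towards flap and back wall, +z up. Open from above. Back wall from x = 138 to 150 mm, top at z = 199 mm. Bin floor at z = 9 mm; the flap, however far open, stays clear of a capsule lying there.
- deck_edge (a point): Middle of the deck's far edge, over which the capsule drops: bin (0, 0, 140) mm. The deck is level, from bin x = -120 mm (open front end, no rim) to 0, with rims 10 mm high along both sides; the lane between them is 76 mm wide. Past the edge is the mouth, between two sloping cheeks 76 mm apart whose tops stand 11 mm above the shut flap, at most z = 206 mm.
- flap (a joint): Steel flap, 71 mm wide, 4 mm thick, closing the mouth. 0 = shut; grows as its lower edge swings down and inwards (+x); stop at 1.1 rad. A light spring shuts it; 1 to 4 N push it open. A fingertip 7 mm above deck height moved in +x pushes it in: with the tip's front face at bin x = 70, 90, 105 mm it stands near 0.25, 0.45, 0.7 rad.
- flap_hinge (a point): Middle of the flap's hinge rod (8 mm thick, along the bin's y), at bin (128, 0, 190) mm. From here the shut flap slopes down at 0.364 rad from level to its lower edge at the deck's edge (bin x = 5 mm, z = 143 mm).
- capsule_mid (a point): Middle of the used coffee capsule, 14 mm above its underside: a loose brass-coloured metal cup, upside down, 28 mm high, flange 37 mm across and 2 mm thick at the bottom, tapering above it from 31 mm to 25 mm across at 22 mm; 19 to 35 g. It starts upright on the deck, its middle 40 to 75 mm before the deck's edge.
- mug: Loose mug, black above and white below, with a handle, 78 mm across, 92 mm high, standing on the worktop at one side of the bin. Origin at the centre of its underside. Leave alone.
- coffee_jar: Loose glass coffee jar with brown lid, 83 mm across, 150 mm high, standing on the worktop at the other side of the bin. Origin at the centre of its underside. Leave alone.
Mind the look-alikes: they are no part of the job. Of the things shaped like the part that bears capsule_mid, the brass one is meant.

How it is judged (in metres and radians):
On the way, in this order (a step that is already met when the one before it is completed fails the run):
1. a finger has pushed the flap in (more than 0.1 rad) while the capsule is still on the deck, its middle before the edge (value of joint flap above 0.1 rad and x of capsule_mid in the frame of bin below 0 m and z of capsule_mid in the frame of bin above 0.145 m), for 0.1 s.
2. the capsule has dropped to the bin's floor while the flap is still held open (more than 0.25 rad) (x of capsule_mid in the frame of bin between -0.115 and 0.14 m and y of capsule_mid in the frame of bin between -0.04 and 0.04 m and z of capsule_mid in the frame of bin below 0.06 m and value of joint flap above 0.25 rad), for 0.2 s.
At the end, for the whole second after the job is handed in: The capsule lies at rest inside the bin (its middle less than 60 mm above the bin's underside, within the bin's walls), and the flap is shut (under 0.06 rad) (x of capsule_mid in the frame of bin between -0.115 and 0.14 m and y of capsule_mid in the frame of bin between -0.04 and 0.04 m and z of capsule_mid in the frame of bin below 0.06 m and value of joint flap below 0.06 rad and linear speed of capsule below 0.02 m/s); the robot touches nothing.
It fails at once if the capsule is lifted (its middle more than 30 mm above the deck, 16 mm above its standing height) (z of capsule_mid in the frame of bin above 0.17 m).
It fails at once if the capsule is squeezed or struck (a contact force of the fingers on it over 10 N) (contact force between the fingers and capsule above 10 N).
It fails at once if the mug is moved more than 20 mm (distance of mug from where it was at the start of the episode above 0.02 m).
It fails at once if the coffee jar is moved more than 20 mm (distance of coffee_jar from where it was at the start of the episode above 0.02 m).
It also fails if it takes over 40 s, if anything falls off the work surface, if the arm or the gripper's body presses on something with over 40 N, if the wrist force passes 120 N, or if a joint passes its speed limit or range.

### The arm

A 6-joint arm with a two-finger parallel gripper is mounted at the origin on a cart in front of the work surface, level with it; the furniture and walls round the work are solid. World frame = base frame: x ahead of the robot, y to its left, z up, the work surface at z = 0. Lengths are in mm, angles in rad, forces in N, time in s.
With the tool pointing down it reaches from about 350 to 975 mm from the base axis. Payload 7.1 kg.
Tool frame: the origin (TCP) lies midway between the tips of the shut fingers; the grasp point (between the pads) lies ctrl.grip_point_offset behind it (ctrl.grip_point_offset is the distance from the TCP to the grasp point, in mm); z points along the fingers, y is the line along which they close (so a half turn about z gives the same grasp; the last joint's range is limited). The gripper opens to 88 mm and grips with 3 to 60 N. Pads are 20 mm wide; open, the fingers measure 115 mm over their backs; the gripper's body (75 mm by 178 mm) begins 61 mm behind the grasp point.
Start: joints at [-1.185, 0.423, 1.63, -0, 1.089, -0.019], TCP at [246.162, -574.464, 222.675] pointing down, gripper open.
Joint ranges: [-3, 3], [-0.9, 2.11], [0.09, 2.58], [-1.31, 4.45], [0.11, 2.69], [-2.54, 2.54]. Speed limits (rad/s): [2.39, 2.39, 3.01, 3.14, 3.14, 3.14].

### API

Orientations are given as a rotation vector (axis times angle).
In Python, from workcell import ctrl gives the robot as it stands.
- The arm moves only by the tool apply_moves, never from a script. Its argument "targets" is a list of rows, each an object of numbers: "tx", "ty", "tz": the shift along the world's x, y, z in m; "spin": the turn about the world's z in degrees. In form: [{"tx": .., "ty": .., "tz": .., "spin": ..}, ...]. A call has exactly 8 rows; each row is the pose to reach, as a shift and turn from the pose commanded when the call began; what a row does not reach only later rows make up. A row lasts 1/10 s, in which the tool goes at most 50 mm and 8.59 degrees, less where a joint would pass 70% of its speed; a pose out of reach is approached as far as the arm can. A call with a gripper value outside its range is refused whole. "gripper" is the closure, from -1 (fully open) to 1 (shut), set as the call begins (left out, the last holds). The fingers move at their own pace and stop on an object; the grip force is fixed at half the most. Time passes only in rows, so rows that repeat a pose let the fingers close, or fill a call up. It gives the time, the measured TCP pose, the force, the opening and the grip force at its end, in the units of the state.
- ctrl.get_obs(): the state, without advancing time (a new reading comes with each control period).
- ctrl.get_image(name): name is "side" or "top"; returns the picture (400x640x3 uint8, red, green, blue); there is no depth.
- ctrl.get_calibration(name): a dict with "fov_y" (degrees; the focal length in pixels is half the picture's height over the tangent of half this angle, whatever the lens; pixels are square), "cx", "cy" (the principal point, pixels), "rvec" (rotation vector, rad) and "tvec" (3), from world to camera coordinates, as OpenCV has them. Camera axes: x right, y down, z forward; pixel columns grow to the right and rows downward; lengths in mm; the calibration is good to about 2 mm. A picture is of the moment at which its call begins. get_calibration takes no time and is no camera call.
- ctrl.close_job(): hands the job in; it is judged then, once.
Trained networks look in the newest picture that a camera, given by its name, has taken for a name from the list of things; names that differ only in an ending like _2 or _b are one class to them, and where a whole thing is asked for, a point or a joint stands for the part that bears it (a point fixed in the world has none). Each returns a list of dicts, best first, with "score" (0 to 1); they miss things now and then, are a little off and sometimes report something else, mostly with a low value. They report only what shows in the picture. A call takes as long as a camera call. They do not tell look-alikes from the thing itself.
- ctrl.outline_of(name, camera): "pixels" (400x640 bool, what is visible of it) and "box" ([left, top, right, bottom] in pixels, round what is visible of it).
- ctrl.pinpoint(name, camera): "uv" ([column, row] in pixels: a listed point, or the origin of a listed thing).
The state is a dict: "t": time; "qpos": joint angles; "qvel": joint speeds; "joint_torque": joint torques, N m; "ee_pos": TCP position; "orientation": TCP orientation; "ft_force": force on the tool from outside, world axes, zero at the start; "moment": the same for the moment, N m; "width": finger opening in mm; "grasp_force": force on a finger pad.
Only numpy, scipy, OpenCV 4.12 (cv2) and the standard library are available. Lean on these libraries where they do the work, as an engineer would, in place of code of your own. Each camera call takes 0.05 s, during which the arm holds its last target. There are 200 camera calls.

## Working session

There is one attempt and no reset: what is moved stays moved. The work goes in short steps, Python scripts to look and compute and a tool call to move; the robot and the scene stay as the last step left them, time stands still between calls to the robot, and variables do not carry over. Pictures are saved under pics/ and viewed, at most 12 in all, crops included, and the job is handed in when it is done.

Besides the shell and the picture viewer there is one more tool, called in YAML: its name, and indented under it one key for each argument. apply_moves: Moves the arm, as the interface text tells. Its arguments: {"type":"object","properties":{"targets":{"type":"array"},"gripper":{"type":"number"}},"required":["targets"]}

```bash
mkdir -p pics
cat > h.py <<'E'
import numpy as np, cv2
from workcell import ctrl
def cal(n):
    c=ctrl.get_calibration(n); f=200/np.tan(np.radians(c["fov_y"])/2)
    K=np.array([[f,0,c["cx"]],[0,f,c["cy"]],[0,0,1]]); return K,np.array(c["rvec"],float),np.array(c["tvec"],float),c
def proj(n,P):
    K,r,t,_=cal(n); return cv2.projectPoints(np.array(P,float).reshape(-1,1,3),r,t,K,None)[0].reshape(-1,2)
def tri(ua,ub,a="side",b="top"):
    Ps=[]
    for n in(a,b):
        K,r,t,_=cal(n); Ps.append(K@np.c_[cv2.Rodrigues(r)[0],t])
    X=cv2.triangulatePoints(Ps[0],Ps[1],np.array(ua,float).reshape(2,1),np.array(ub,float).reshape(2,1)); return (X[:3]/X[3]).ravel()
E
python3 - <<'E'
from h import *
for n in("side","top"):
    im=ctrl.get_image(n); cv2.imwrite(f"pics/{n}0.png",im[:,:,::-1])
    print(n,cal(n)[3])
    for k in("bin","deck_edge","flap_hinge","capsule_mid","mug","coffee_jar"):
        print(k,[(np.round(d["uv"],1).tolist(),round(float(d["score"]),2)) for d in ctrl.pinpoint(k,n)][:4])
print(ctrl.get_obs())
E
```

```text
side {'fov_y': 50.00777156167365, 'cx': 317.99219849825096, 'cy': 194.14371681073698, 'rvec': array([ 0.9823228 , -2.45709383,  1.01776929]), 'tvec': array([480.40738107, 295.24349764, 777.28672355])}
bin [([296.6, 249.5], 0.75), ([240.2, 286.5], 0.42)]
deck_edge [([294.0, 204.0], 0.62)]
flap_hinge [([244.2, 160.8], 0.83)]
capsule_mid [([313.3, 208.9], 0.78), ([360.2, 298.5], 0.68), ([361.5, 236.5], 0.46)]
mug [([320.8, 200.6], 0.93)]
coffee_jar [([241.0, 284.7], 0.55)]
top {'fov_y': 57.20621467523038, 'cx': 320.0065782251946, 'cy': 199.5946942483842, 'rvec': array([ 2.13562512, -2.14724451,  0.1777864 ]), 'tvec': array([116.25308499, 552.80166133, 943.00639158])}
bin [([296.2, 196.9], 0.84)]
deck_edge [([289.7, 192.7], 0.85)]
flap_hinge [([286.2, 132.6], 0.93)]
capsule_mid [([337.7, 234.2], 0.72), ([290.9, 270.6], 0.71), ([292.7, 210.3], 0.54)]
mug [([349.5, 177.2], 0.64)]
coffee_jar [([242.3, 194.9], 0.89)]
{'t': 0.7, 'qpos': array([-1.18497363e+00,  4.23072632e-01,  1.62986880e+00, -1.88849492e-05,
        1.08860197e+00, -1.89850394e-02]), 'qvel': array([-0.00052045, -0.00123829, -0.00043236,  0.00113647,  0.00072721,
        0.00079193]), 'joint_torque': array([ 6.24979257e-04, -5.44425845e+01, -2.74001545e+01,  6.45903661e-02,
        1.68153935e-02, -1.78304458e-05]), 'ee_pos': array([ 246.18038702, -574.47860491,  222.70444568]), 'orientation': array([ 3.07740753e+00,  6.31540856e-01, -1.17309918e-05]), 'ft_force': array([0.53521211, 0.87470559, 1.196061  ]), 'moment': array([ 0.05319605,  0.00910694, -0.03412525]), 'grasp_force': 0.0, 'width': 88.08863598535798}
```

```bash
python3 -c "
import cv2,numpy as np
a=cv2.imread('pics/side0.png');b=cv2.imread('pics/top0.png')
print(a.shape)"
```

```text
(400, 640, 3)
```

View pics/side0.png

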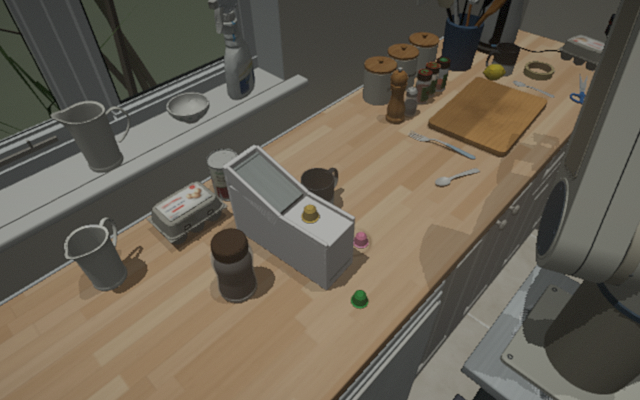

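View pics/top0.png

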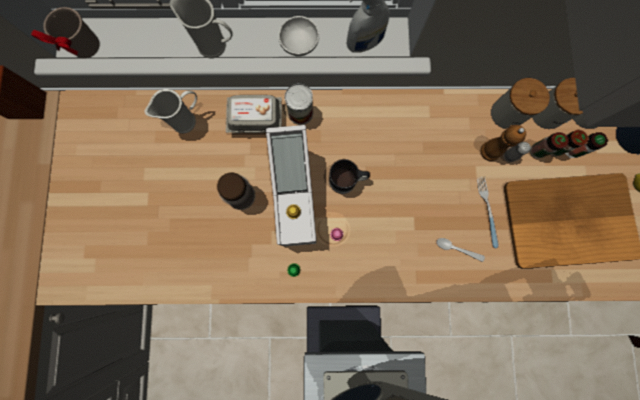

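The brass capsule on the deck is at side (313,209) and top (293,210). The pink one at (361,237)/(337,234) and the green one at (360,298)/(293,270) are look-alikes. The mug is right of the bin and the jar is left of it.

```bash
cat > fit.py <<'E'
from h import *
from scipy.optimize import least_squares
L={"bin":[0,0,0],"deck_edge":[0,0,140],"flap_hinge":[128,0,190]}
def B(p,P): c,s=np.cos(p[2]),np.sin(p[2]); P=np.array(P,float).reshape(-1,3); return np.c_[p[0]+c*P[:,0]-s*P[:,1],p[1]+s*P[:,0]+c*P[:,1],P[:,2]]
U={"side":{},"top":{}}
acc={}
for n in U:
    for i in range(3):
        ctrl.get_image(n)
        for k in list(L)+["capsule_mid"]:
            for d in ctrl.pinpoint(k,n):
                u=np.array(d["uv"]); ref={"side":{"bin":(296.6,249.5),"deck_edge":(294,204),"flap_hinge":(244,161),"capsule_mid":(312,210)},"top":{"bin":(296,197),"deck_edge":(290,193),"flap_hinge":(286,133),"capsule_mid":(293,211)}}[n][k]
                if np.hypot(*(u-ref))<12: acc.setdefault((n,k),[]).append(u); break
m={k:np.median(v,0) for k,v in acc.items()}
for k,v in m.items(): print(k,v.round(1),np.std(acc[k],0).round(1))
def res(p): return np.concatenate([(proj(n,B(p,L[k]))[0]-m[n,k]) for n,k in m if k in L])
X=tri(m["side","deck_edge"],m["top","deck_edge"]);H=tri(m["side","flap_hinge"],m["top","flap_hinge"]);C=tri(m["side","capsule_mid"],m["top","capsule_mid"])
print("edge",X,"hinge",H,"cap",C)
s=least_squares(res,[X[0],X[1],np.arctan2(*(H-X)[[1,0]])],loss="soft_l1",x_scale=[1,1,.01])
print("bin",s.x,"res",res(s.x).round(1))
np.save("bin.npy",s.x);np.save("cap.npy",C)
c,sn=np.cos(s.x[2]),np.sin(s.x[2]);d=C[:2]-s.x[:2];print("cap in bin",c*d[0]+sn*d[1],-sn*d[0]+c*d[1],C[2])
print("off",ctrl.grip_point_offset)
for n,k,o in(("side",5,(190,125)),("top",5,(240,115))):
    im=cv2.imread(f"pics/{n}0.png");w,h=(180,160) if n=="side" else (120,140)
    k=4
    cr=cv2.resize(im[o[1]:o[1]+h,o[0]:o[0]+w],None,fx=k,fy=k,interpolation=cv2.INTER_CUBIC)
    def ln(P,col):
        q=((proj(n,B(s.x,P))-o+.5)*k).astype(int); cv2.polylines(cr,[q.reshape(-1,1,2)],False,col,1,cv2.LINE_AA)
    for y in(-46,46): ln([[-120,y,0],[-120,y,150],[0,y,150]],(0,0,255)); ln([[150,y,0],[150,y,199]],(0,0,255))
    ln([[-120,-46,0],[-120,46,0]],(0,0,255));ln([[-120,-38,140],[-120,38,140]],(255,0,0));ln([[0,-38,140],[0,38,140]],(255,0,0));ln([[150,-46,199],[150,46,199]],(0,0,255));ln([[128,-38,190],[128,38,190]],(0,255,0))
    for z,r in((-14,18.5),(14,12.5)):
        a=np.linspace(0,6.3,30);q=((proj(n,C+np.c_[r*np.cos(a),r*np.sin(a),0*a+z])-o+.5)*k).astype(int);cv2.polylines(cr,[q.reshape(-1,1,2)],False,(255,0,255),1,cv2.LINE_AA)
    cv2.imwrite(f"pics/{n}_fit.png",cr)
E
python3 fit.py
```

```text
('side', 'bin') [298.3 249.4] [0.6 1.4]
('side', 'deck_edge') [294.  205.2] [0.4 1.2]
('side', 'flap_hinge') [241.8 161.7] [1.4 1.4]
('side', 'capsule_mid') [313.4 209.7] [1.8 1. ]
('top', 'bin') [297.7 200.2] [1.4 0.9]
('top', 'deck_edge') [291.  191.2] [1.4 0.9]
('top', 'flap_hinge') [287.2 134.4] [0.8 0.3]
('top', 'capsule_mid') [291.9 209.8] [0.9 0.7]
edge [557.15785516 183.02780685 141.41353115] hinge [691.91844185 194.72401358 184.60251012] cap [507.77698625 178.286784   160.48470592]
bin [5.58007501e+02 1.81216220e+02 1.05034099e-01] res [-1.  -1.4 -0.3 -0.3  3.6 -0.2 -2.   0.4  1.3  0.4 -1.7  0.1]
cap in bin -50.26081892557935 2.352929514258373 160.48470592470917
off 18.700000000000003
```

View pics/side_fit.png

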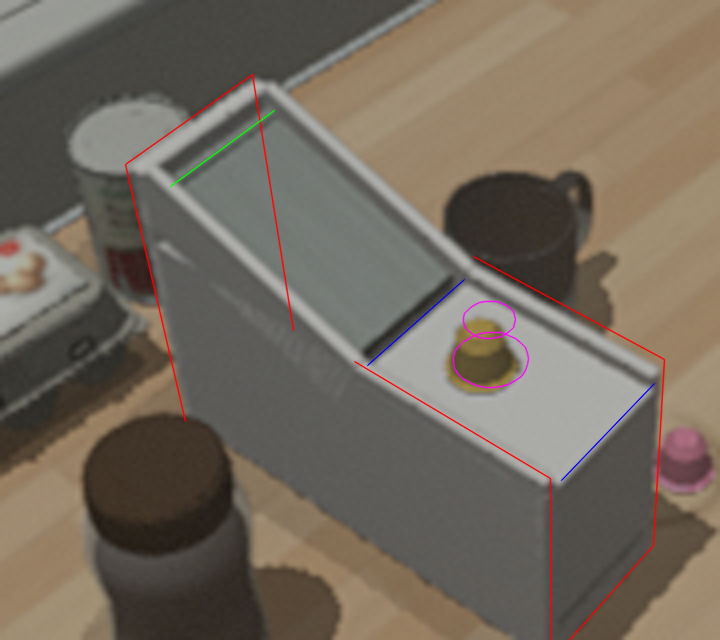

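View pics/top_fit.png

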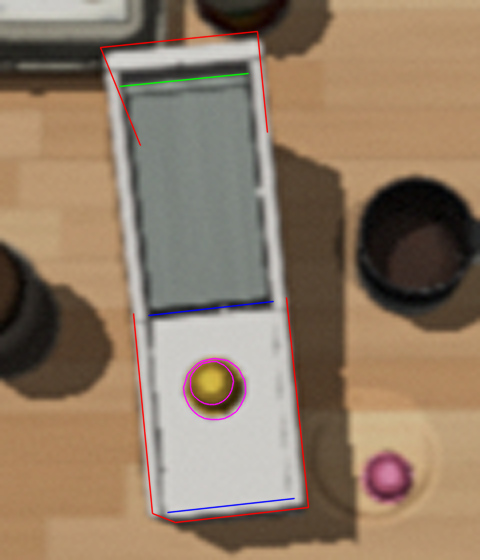

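The bin model sits within 1–2 px of the picture. The capsule's side-view point is about 2 px off: observed middle (309.8,211.5), top view (293,211). I'll refit using the visible corners.

```bash
cat > fit2.py <<'E'
from h import *
from scipy.optimize import least_squares
def B(p,P): c,s=np.cos(p[2]),np.sin(p[2]); P=np.array(P,float).reshape(-1,3); return np.c_[p[0]+c*P[:,0]-s*P[:,1],p[1]+s*P[:,0]+c*P[:,1],P[:,2]]
o={"side":(190,125),"top":(240,115)}
ob=[("side",[-120,46,150],(553,482)),("side",[-120,-46,150],(659,374)),("side",[150,46,199],(128,163)),("side",[150,-46,199],(258,80)),
("side",[128,0,190],((241.8-189.5)*4,(161.7-124.5)*4)),("side",[5,37,143],(362,358)),("side",[5,-37,143],(455,278)),
("top",[-120,46,150],(155,516)),("top",[-120,-46,150],(307,506)),("top",[150,46,199],(103,52)),("top",[150,-46,199],(258,39)),("top",[0,46,150],(136,318)),("top",[0,-46,150],(286,298)),("top",[5,36,143],(148,310)),("top",[5,-36,143],(270,297))]
def res(p): return np.concatenate([proj(n,B(p,P))[0]-(np.array(u)/4+o[n]-.5) for n,P,u in ob])
s=least_squares(res,[558,181,.1],loss="soft_l1",x_scale=[1,1,.01]);p=s.x
print(p);
for (n,P,u),r in zip(ob,s.fun.reshape(-1,2)):print(n,P,r.round(1))
cu={"side":(481/4+189.5,348/4+124.5),"top":(214/4+239.5,386/4+114.5)}
print(tri(cu["side"],cu["top"]))
f=lambda q:np.concatenate([proj(n,[q[0],q[1],154])[0]-cu[n] for n in cu])
q=least_squares(f,[508,178]);print(q.x,q.fun)
d=q.x-p[:2];c,sn=np.cos(p[2]),np.sin(p[2]);print("cap bin",c*d[0]+sn*d[1],-sn*d[0]+c*d[1])
E
python3 fit2.py
```

```text
[5.55627941e+02 1.81814425e+02 9.80866204e-02]
side [-120, 46, 150] [-0.3  0.1]
side [-120, -46, 150] [ 2.1 -2.5]
side [150, 46, 199] [0.2 0.8]
side [150, -46, 199] [-0.4 -0.9]
side [128, 0, 190] [4.4 0.2]
side [5, 37, 143] [0.1 0.2]
side [5, -37, 143] [ 0.8 -0.7]
top [-120, 46, 150] [-1.3  0.3]
top [-120, -46, 150] [-0.4 -1.3]
top [150, 46, 199] [-0.5 -0.4]
top [150, -46, 199] [-0.  -0.9]
top [0, 46, 150] [-0.8 -0.2]
top [0, -46, 150] [-0.2  0.9]
top [5, 36, 143] [ 0.5 -0.2]
top [5, -36, 143] [-0.5  0.1]
[510.58642867 179.7573191  153.39779076]
[510.43101623 179.95653069] [ 0.83849938  0.02301829 -0.70666064 -0.74926723]
cap bin -45.161621760215795 2.5771442608609716
```

apply_moves:
  targets:
    - {"tx":0.01,"ty":0.03,"tz":0.01,"spin":5}
    - {"tx":0.025,"ty":0.075,"tz":0.02,"spin":13}
    - {"tx":0.04,"ty":0.12,"tz":0.03,"spin":21}
    - {"tx":0.056,"ty":0.166,"tz":0.04,"spin":29}
    - {"tx":0.072,"ty":0.213,"tz":0.04,"spin":37}
    - {"tx":0.088,"ty":0.26,"tz":0.04,"spin":45}
    - {"tx":0.104,"ty":0.307,"tz":0.04,"spin":53}
    - {"tx":0.12,"ty":0.354,"tz":0.04,"spin":61}
  gripper: -1

```text
t: 3.0
ee_pos: [366.4, -218.7, 263.0]
orientation: [2.325, 2.112, 0.001]
ft_force: [1.5, -0.4, 0.6]
width: 87.8
grasp_force: 0.0
```

apply_moves:
  targets:
    - {"tx":0.016,"ty":0.047,"tz":0,"spin":4}
    - {"tx":0.032,"ty":0.094,"tz":0,"spin":8}
    - {"tx":0.048,"ty":0.141,"tz":0,"spin":11.4}
    - {"tx":0.064,"ty":0.188,"tz":0,"spin":11.4}
    - {"tx":0.08,"ty":0.235,"tz":0,"spin":11.4}
    - {"tx":0.096,"ty":0.282,"tz":0,"spin":11.4}
    - {"tx":0.112,"ty":0.33,"tz":0,"spin":11.4}
    - {"tx":0.12,"ty":0.36,"tz":0,"spin":11.4}

```text
t: 3.8
ee_pos: [487.0, 142.7, 262.9]
orientation: [2.108, 2.329, 0.002]
ft_force: [-0.2, -0.2, -0.3]
width: 87.7
grasp_force: 0.0
```

apply_moves:
  targets:
    - {"tx":0.006,"ty":0.018,"tz":0,"spin":0}
    - {"tx":0.0125,"ty":0.0387,"tz":0,"spin":0}
    - {"tx":0.0125,"ty":0.0387,"tz":-0.02,"spin":0}
    - {"tx":0.0125,"ty":0.0387,"tz":-0.045,"spin":0}
    - {"tx":0.0125,"ty":0.0387,"tz":-0.07,"spin":0}
    - {"tx":0.0125,"ty":0.0387,"tz":-0.083,"spin":0}
    - {"tx":0.0125,"ty":0.0387,"tz":-0.083,"spin":0}
    - {"tx":0.0125,"ty":0.0387,"tz":-0.083,"spin":0}

```text
t: 4.6
ee_pos: [499.1, 178.3, 180.3]
orientation: [2.11, 2.327, 0.001]
ft_force: [0.2, 0.1, 0.4]
width: 87.8
grasp_force: 0.0
```

Run:
```python
from h import *
o=ctrl.get_obs();print(o["t"],o["ee_pos"],o["orientation"],o["ft_force"])
a=ctrl.get_image("side")[125:285,190:370];b=ctrl.get_image("top")[115:255,240:360]
a=cv2.resize(a,None,fx=3.5,fy=3.5,interpolation=2)[:490,:400*2][:, :]
b=cv2.resize(b,None,fx=1.4,fy=1.4)
c=np.zeros((560,800,3),np.uint8);c[:a.shape[0],:630]=a;c[:b.shape[0],631:631+168]=b
cv2.imwrite("pics/pre.png",c[:,:,::-1])
```

```text
4.6 [499.08860884 178.32608115 180.25101776] [2.11042480e+00 2.32687928e+00 6.77377395e-04] [0.21927396 0.12590244 0.38086227]
```

View pics/pre.png

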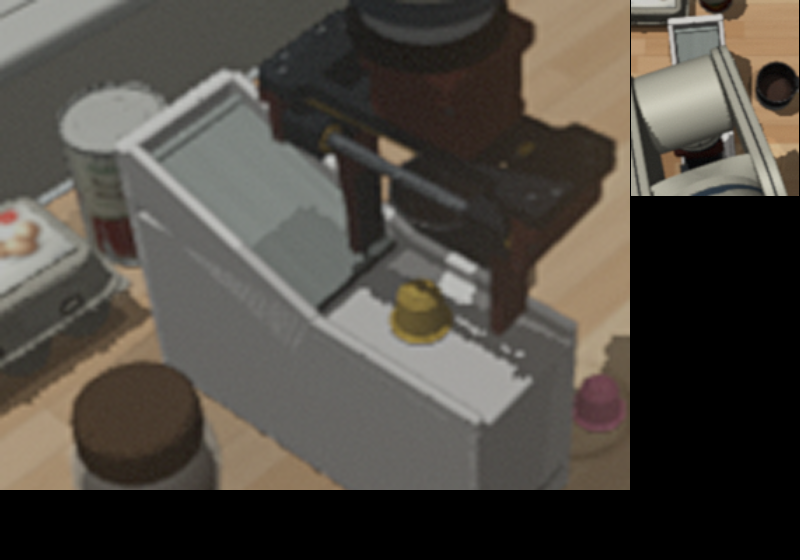

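The picture shows the fingers straddling the capsule along the lane. The front tip at crop (365,250) is just before the flap edge, and the rear tip at (505,330) is behind the capsule. Going down next.

apply_moves:
  targets:
    - {"tx":0,"ty":0,"tz":-0.007,"spin":0}
    - {"tx":0,"ty":0,"tz":-0.014,"spin":0}
    - {"tx":0,"ty":0,"tz":-0.02,"spin":0}
    - {"tx":0,"ty":0,"tz":-0.026,"spin":0}
    - {"tx":0,"ty":0,"tz":-0.03,"spin":0}
    - {"tx":0,"ty":0,"tz":-0.033,"spin":0}
    - {"tx":0,"ty":0,"tz":-0.033,"spin":0}
    - {"tx":0,"ty":0,"tz":-0.033,"spin":0}

```text
t: 5.5
ee_pos: [498.7, 178.3, 146.7]
orientation: [2.11, 2.327, 0.0]
ft_force: [0.2, 0.6, -0.8]
width: 87.9
grasp_force: 0.0
```

Run:
```python
from h import *
o=ctrl.get_obs();print(o["t"],o["ee_pos"],o["ft_force"])
a=ctrl.get_image("side")[165:245,240:360]
cv2.imwrite("pics/down.png",cv2.resize(a,None,fx=5,fy=5,interpolation=2)[:,:,::-1])
```

```text
5.5 [498.73549628 178.26187645 146.68149476] [ 0.16021665  0.58498851 -0.75051586]
```

View pics/down.png

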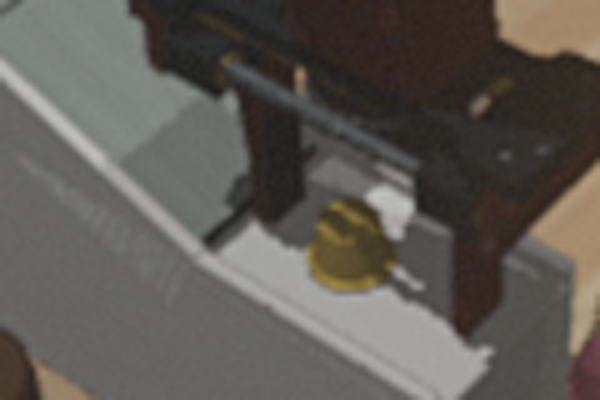

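The tips are 7 mm above the deck with the capsule between them and nothing touched: capsule at crop (350,245), front tip (275,215), rear tip (470,330). I'll check the model against this picture.

Run:
```python
from h import *
T=np.array([498.7,178.3,146.7]);y=.0976;u=np.array([np.cos(y),np.sin(y),0]);v=np.array([-u[1],u[0],0])
for nm,a in(("front",(44,57.5)),("rear",(-57.5,-44))):
    print(nm,((proj("side",[T+u*i+v*j for i in a for j in(-10,10)])-(240,165)+.5)*5).round().tolist())
for z in(142,168):
    print(z,((proj("side",[510.4+0*180,180,z])-(240,165)+.5)*5).round().tolist())
```

```text
front [[310.0, 197.0], [278.0, 226.0], [285.0, 182.0], [252.0, 211.0]]
rear [[515.0, 313.0], [483.0, 345.0], [486.0, 297.0], [455.0, 328.0]]
142 [[356.0, 256.0]]
168 [[354.0, 210.0]]
```

apply_moves:
  targets:
    - {"tx":0.003,"ty":0.0033,"tz":0,"spin":0}
    - {"tx":0.007,"ty":0.0037,"tz":0,"spin":0}
    - {"tx":0.011,"ty":0.0041,"tz":0,"spin":0}
    - {"tx":0.015,"ty":0.0045,"tz":0,"spin":0}
    - {"tx":0.019,"ty":0.0049,"tz":0,"spin":0}
    - {"tx":0.023,"ty":0.0053,"tz":0,"spin":0}
    - {"tx":0.027,"ty":0.0056,"tz":0,"spin":0}
    - {"tx":0.03,"ty":0.0059,"tz":0,"spin":0}

```text
t: 6.35
ee_pos: [529.0, 184.1, 146.7]
orientation: [-2.11, -2.327, 0.0]
ft_force: [-1.0, 0.3, 0.4]
width: 87.9
grasp_force: 0.3
```

Run:
```python
from h import *
o=ctrl.get_obs();print(o["t"],o["ee_pos"],o["ft_force"])
a=ctrl.get_image("side")[155:245,230:360]
cv2.imwrite("pics/push1.png",cv2.resize(a,None,fx=6,fy=6,interpolation=2)[:,:,::-1])
```

```text
6.35 [528.99355076 184.13834829 146.65025652] [-0.97182884  0.31208125  0.44233226]
```

View pics/push1.png

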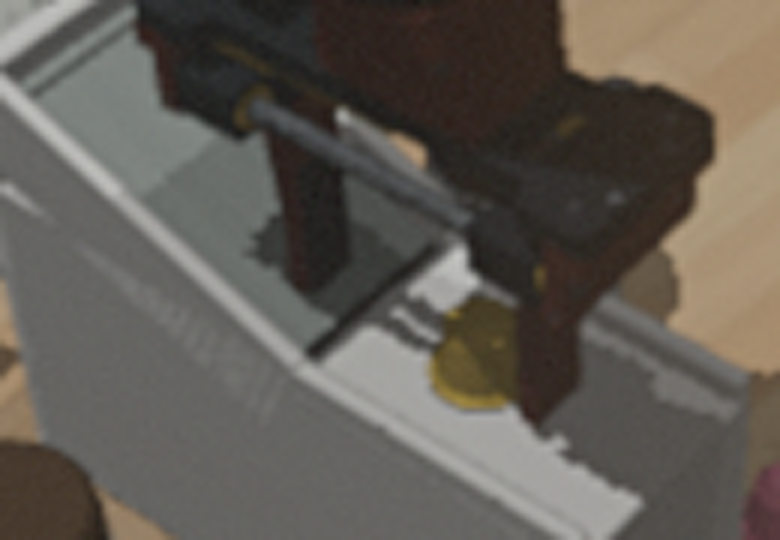

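The front finger is past the edge with the flap starting to give. The rear finger is just behind the capsule (crop (480,370)) and in line with it. Pushing on.

apply_moves:
  targets:
    - {"tx":0.003,"ty":0.0003,"tz":0,"spin":0}
    - {"tx":0.006,"ty":0.0006,"tz":0,"spin":0}
    - {"tx":0.009,"ty":0.0009,"tz":0,"spin":0}
    - {"tx":0.012,"ty":0.0012,"tz":0,"spin":0}
    - {"tx":0.015,"ty":0.0015,"tz":0,"spin":0}
    - {"tx":0.018,"ty":0.0018,"tz":0,"spin":0}
    - {"tx":0.021,"ty":0.0021,"tz":0,"spin":0}
    - {"tx":0.024,"ty":0.0024,"tz":0,"spin":0}

```text
t: 7.2
ee_pos: [552.8, 186.6, 146.7]
orientation: [-2.11, -2.327, 0.0]
ft_force: [-0.8, -0.1, 0.5]
width: 87.6
grasp_force: 0.6
```

Run:
```python
from h import *
o=ctrl.get_obs();print(o["t"],o["ee_pos"],o["ft_force"])
a=ctrl.get_image("side")[155:245,230:360]
cv2.imwrite("pics/push2.png",cv2.resize(a,None,fx=6,fy=6,interpolation=2)[:,:,::-1])
```

```text
7.2 [552.84235651 186.56546271 146.65247314] [-0.79631007 -0.12333384  0.4821099 ]
```

View pics/push2.png

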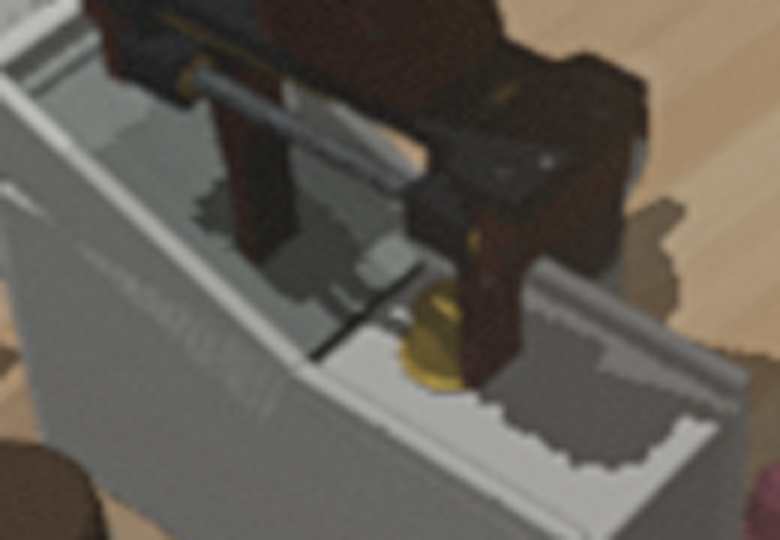

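The capsule moves along the deck with the rear finger (crop (430,340)), and the flap is being pushed in. Continuing over the edge.

apply_moves:
  targets:
    - {"tx":0.003,"ty":0.0003,"tz":0,"spin":0}
    - {"tx":0.006,"ty":0.0006,"tz":0,"spin":0}
    - {"tx":0.009,"ty":0.0009,"tz":0,"spin":0}
    - {"tx":0.012,"ty":0.0012,"tz":0,"spin":0}
    - {"tx":0.015,"ty":0.0015,"tz":0,"spin":0}
    - {"tx":0.018,"ty":0.0018,"tz":0,"spin":0}
    - {"tx":0.021,"ty":0.0021,"tz":0,"spin":0}
    - {"tx":0.024,"ty":0.0024,"tz":0,"spin":0}

```text
t: 8.05
ee_pos: [576.8, 189.0, 146.6]
orientation: [-2.11, -2.327, 0.0]
ft_force: [-1.0, -0.9, 1.2]
width: 87.7
grasp_force: 0.9
```

apply_moves:
  targets:
    - {"tx":0.003,"ty":0.0003,"tz":0,"spin":0}
    - {"tx":0.006,"ty":0.0006,"tz":0,"spin":0}
    - {"tx":0.009,"ty":0.0009,"tz":0,"spin":0}
    - {"tx":0.012,"ty":0.0012,"tz":0,"spin":0}
    - {"tx":0.015,"ty":0.0015,"tz":0,"spin":0}
    - {"tx":0.018,"ty":0.0018,"tz":0,"spin":0}
    - {"tx":0.02,"ty":0.002,"tz":0,"spin":0}
    - {"tx":0.02,"ty":0.002,"tz":0,"spin":0}

```text
t: 8.85
ee_pos: [597.1, 191.0, 146.8]
orientation: [2.11, 2.327, 0.001]
ft_force: [-0.8, -0.1, 1.4]
width: 88.0
grasp_force: 1.4
```

Run:
```python
from h import *
o=ctrl.get_obs();print(o["t"],o["ee_pos"],o["ft_force"],o["grasp_force"])
a=ctrl.get_image("side")[145:245,220:350]
print([(d["uv"],d["score"]) for d in ctrl.pinpoint("capsule_mid","side")])
cv2.imwrite("pics/push3.png",cv2.resize(a,None,fx=6,fy=6,interpolation=2)[:,:,::-1])
```

```text
8.85 [597.11509114 190.99528456 146.76164098] [-0.82635649 -0.14326587  1.44407142] 1.379382598652228
[([360.8, 238.7], 0.66), ([286.6, 202.3], 0.58), ([361.6, 299.1], 0.53)]
```

View pics/push3.png

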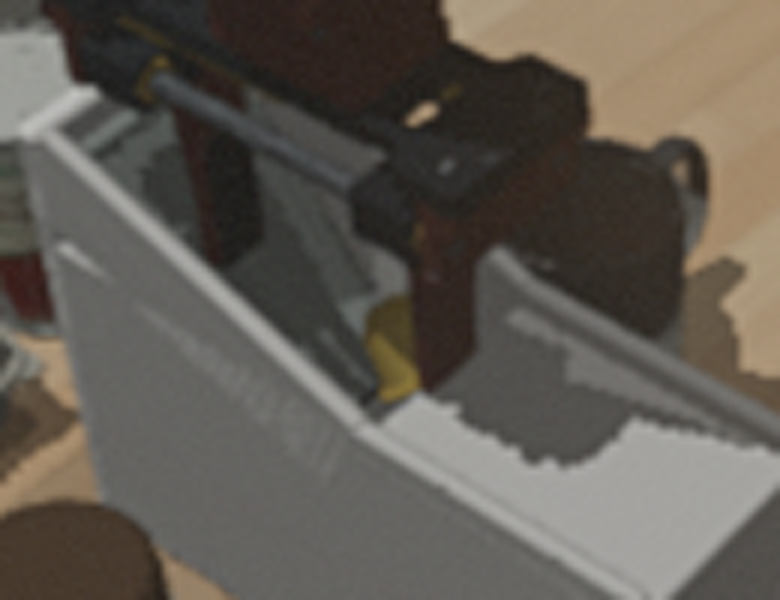

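The capsule is at the edge, tipping (crop (395,350)), with the flap well open. The rear finger still needs about 10 mm more.

apply_moves:
  targets:
    - {"tx":0.002,"ty":0.0002,"tz":0,"spin":0}
    - {"tx":0.004,"ty":0.0004,"tz":0,"spin":0}
    - {"tx":0.006,"ty":0.0006,"tz":0,"spin":0}
    - {"tx":0.008,"ty":0.0008,"tz":0,"spin":0}
    - {"tx":0.01,"ty":0.001,"tz":0,"spin":0}
    - {"tx":0.01,"ty":0.001,"tz":0,"spin":0}
    - {"tx":0.01,"ty":0.001,"tz":0,"spin":0}
    - {"tx":0.01,"ty":0.001,"tz":0,"spin":0}

```text
t: 9.75
ee_pos: [606.5, 191.9, 146.6]
orientation: [-2.11, -2.327, 0.0]
ft_force: [-3.9, -0.6, 0.2]
width: 87.9
grasp_force: 1.5
```

Run:
```python
from h import *
o=ctrl.get_obs();print(o["t"],o["ee_pos"],o["ft_force"],o["grasp_force"])
a=ctrl.get_image("side")[145:245,220:350]
print([(d["uv"],d["score"]) for d in ctrl.pinpoint("capsule_mid","side")])
cv2.imwrite("pics/push4.png",cv2.resize(a,None,fx=6,fy=6,interpolation=2)[:,:,::-1])
```

```text
9.75 [606.48549639 191.89729703 146.60047374] [-3.90759002 -0.62652018  0.18887299] 1.4649816323071718
[([361.5, 298.2], 0.81)]
```

View pics/push4.png

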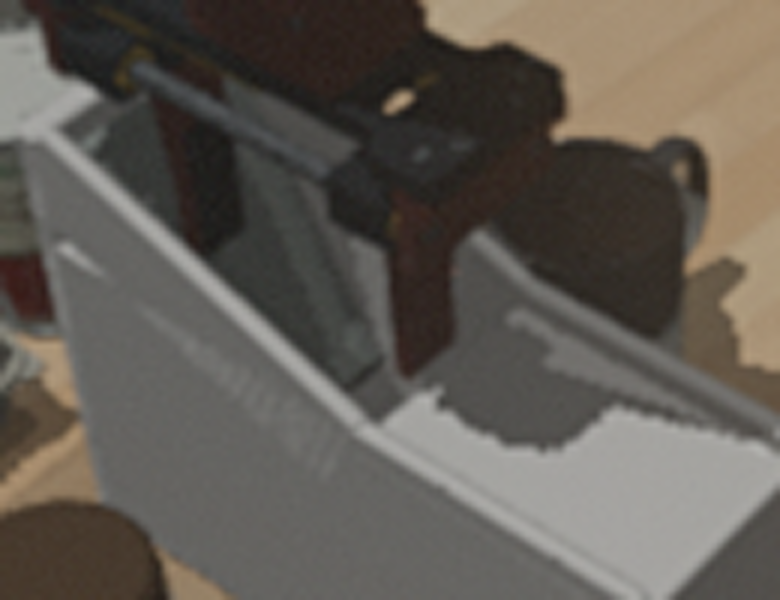

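The capsule is gone from the deck and mouth, with the flap held open. I'll hold a moment, then draw out along the same line.

apply_moves:
  targets:
    - {"tx":-0.003,"ty":-0.0003,"tz":0,"spin":0}
    - {"tx":-0.003,"ty":-0.0003,"tz":0,"spin":0}
    - {"tx":-0.003,"ty":-0.0003,"tz":0,"spin":0}
    - {"tx":-0.003,"ty":-0.0003,"tz":0,"spin":0}
    - {"tx":-0.003,"ty":-0.0003,"tz":0,"spin":0}
    - {"tx":-0.003,"ty":-0.0003,"tz":0,"spin":0}
    - {"tx":-0.003,"ty":-0.0003,"tz":0,"spin":0}
    - {"tx":-0.003,"ty":-0.0003,"tz":0,"spin":0}

```text
t: 10.65
ee_pos: [603.7, 191.7, 146.7]
orientation: [2.11, 2.327, 0.0]
ft_force: [-0.9, -0.1, 2.5]
width: 87.9
grasp_force: 1.3
```

apply_moves:
  targets:
    - {"tx":-0.006,"ty":-0.0006,"tz":0,"spin":0}
    - {"tx":-0.014,"ty":-0.0014,"tz":0,"spin":0}
    - {"tx":-0.022,"ty":-0.0022,"tz":0,"spin":0}
    - {"tx":-0.03,"ty":-0.003,"tz":0,"spin":0}
    - {"tx":-0.038,"ty":-0.0037,"tz":0,"spin":0}
    - {"tx":-0.046,"ty":-0.0045,"tz":0,"spin":0}
    - {"tx":-0.054,"ty":-0.0053,"tz":0,"spin":0}
    - {"tx":-0.062,"ty":-0.0061,"tz":0,"spin":0}

```text
t: 11.45
ee_pos: [541.0, 185.5, 146.7]
orientation: [2.11, 2.327, -0.0]
ft_force: [0.6, 0.9, 1.1]
width: 87.6
grasp_force: 0.4
```

apply_moves:
  targets:
    - {"tx":-0.008,"ty":-0.0008,"tz":0,"spin":0}
    - {"tx":-0.016,"ty":-0.0016,"tz":0,"spin":0}
    - {"tx":-0.024,"ty":-0.0024,"tz":0,"spin":0}
    - {"tx":-0.032,"ty":-0.0031,"tz":0,"spin":0}
    - {"tx":-0.04,"ty":-0.0039,"tz":0,"spin":0}
    - {"tx":-0.048,"ty":-0.0047,"tz":0,"spin":0}
    - {"tx":-0.053,"ty":-0.0052,"tz":0,"spin":0}
    - {"tx":-0.053,"ty":-0.0052,"tz":0,"spin":0}

```text
t: 12.25
ee_pos: [487.9, 180.3, 146.6]
orientation: [-2.11, -2.327, 0.001]
ft_force: [0.2, -0.1, 1.6]
width: 87.8
grasp_force: 0.0
```

apply_moves:
  targets:
    - {"tx":0,"ty":0,"tz":0.01,"spin":0}
    - {"tx":0,"ty":0,"tz":0.03,"spin":0}
    - {"tx":0,"ty":0,"tz":0.06,"spin":0}
    - {"tx":0,"ty":0,"tz":0.09,"spin":0}
    - {"tx":-0.01,"ty":-0.03,"tz":0.12,"spin":0}
    - {"tx":-0.02,"ty":-0.07,"tz":0.12,"spin":0}
    - {"tx":-0.03,"ty":-0.11,"tz":0.12,"spin":0}
    - {"tx":-0.04,"ty":-0.15,"tz":0.12,"spin":0}

```text
t: 13.05
ee_pos: [448.7, 29.1, 267.9]
orientation: [2.108, 2.327, 0.002]
ft_force: [0.3, -0.9, 0.4]
width: 87.8
grasp_force: 0.0
```

Run:
```python
from h import *
o=ctrl.get_obs();print(o["t"],o["ee_pos"],o["ft_force"],o["grasp_force"])
a=ctrl.get_image("side")[125:285,190:370];b=ctrl.get_image("top")[105:265,220:380]
c=np.hstack([cv2.resize(x,None,fx=2.3,fy=2.3,interpolation=2) for x in(a,b)])
for n in("side","top"):print([(np.round(d["uv"]),round(d["score"],2)) for d in ctrl.pinpoint("capsule_mid",n)])
cv2.imwrite("pics/end.png",c[:,:,::-1]);print(c.shape)
```

```text
13.05 [448.74877158  29.10092479 267.94347715] [ 0.27173745 -0.92709427  0.36853494] 0.0
[(array([360., 297.]), 0.64), (array([364., 238.]), 0.51)]
[(array([291., 269.]), 0.72), (array([337., 234.]), 0.7), (array([347., 179.]), 0.23)]
(368, 782, 3)
```

View pics/end.png

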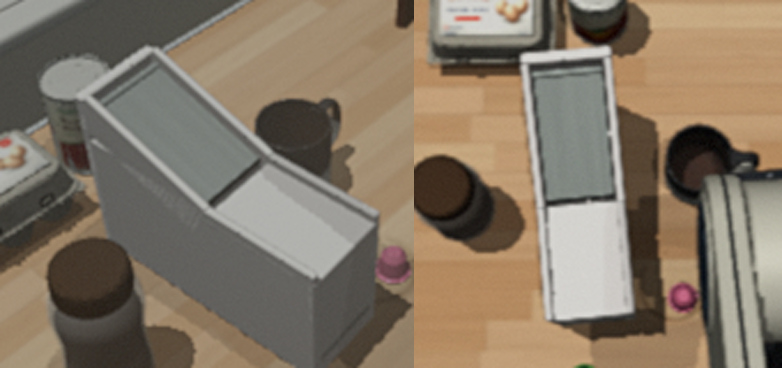

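The deck is empty, the flap is shut, and the mug and jar are where they started. The arm is clear of everything, so I'm handing in.

```bash
python3 -c "
from workcell import ctrl
print(ctrl.close_job())"
```

```text
the job is handed in; nothing more can be done
None
```

I pushed the brass capsule over the deck edge with the flap held open; the final pictures show an empty deck, a shut flap and the mug and jar unmoved, though the capsule can't be seen inside the bin and the hand-in returned no verdict.

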